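# Load a brake-pad holder under the jig's spring clip

### The arm

A 6-joint arm with a two-finger parallel gripper is mounted at the origin on the work surface. World frame = base frame: x ahead of the robot, y to its left, z up, the work surface at z = 0. Lengths are in m, angles in rad, forces in N, time in s.
With the tool pointing down it reaches from about 0.3 to 0.85 m from the base axis. Payload 4.2 kg.
Tool frame: the origin (TCP) lies at the very end of the fingers, on their centre line; the grasp point (between the pads) lies 19 mm behind it (hold_point_z is the z of the grasp point in the tool frame, in m); z points along the fingers, x is the direction in which the jaws open and shut, and the axes are right-handed (so a half turn about z gives the same grasp; the last joint's range is limited). The gripper opens to 91 mm and grips with 3 to 60 N. Pads are 32 mm wide; open, the fingers measure 118 mm over their backs; the gripper's body (76 mm by 178 mm) begins 60 mm behind the grasp point.
Start: joints at [1.294, 0.32, 1.565, -0, 1.257, -0.02], TCP at [0.146, 0.556, 0.187] pointing down, gripper open.
Joint ranges: [-3.11, 3.11], [-0.84, 2.01], [0.21, 2.61], [-1.34, 4.49], [0.05, 2.63], [-2.56, 2.56]. Speed limits (rad/s): [2.57, 2.57, 3.14, 3.14, 3.14, 3.14].

### API

Orientations are given as a rotation vector (axis times angle).
In Python, from plant import get_obs, get_image, get_calibration, hand_in, hold_point_z gives the robot as it stands.
- The arm moves only by the tool move_arm, never from a script. Its argument "plan" is a list of rows, each an object with "fingers": the gripper's target within -1 to 1 (shut at 1, half-way at 0, fully open at -1); "linear": the shift along the world's x, y, z in m, a list of three; "turn": the turn about the world's z in rad. A call has 1 to 5 rows; each row shifts and turns the commanded pose from where the row before left it; what a row does not reach is not made up. A row lasts 1/10 s, in which the tool goes at most 50 mm and 8.59 degrees, less where a joint would pass 70% of its speed; a pose out of reach is approached as far as the arm can. A call with a gripper value outside its range is refused whole. The fingers move at their own pace and stop on an object; "newtons" is the grip in N (left out, the last holds). Time passes only in rows, so rows that do not move let the fingers close. It gives the time, the measured TCP pose, the force and the opening at its end, in the units of the state.
- get_obs(): the state, without advancing time (a new reading comes with each control period).
- get_image(name): name is "scene" or "top" or "wrist"; returns the picture (480x640x3 uint8, red, green, blue); there is no depth.
- get_calibration(name): a dict with "fx", "fy", "cx", "cy" (pixels), "D" ([k1, k2, p1, p2, k3] as OpenCV has them; the pictures are not rectified), "R" (3x3) and "t" (3): a world point X has camera coordinates R X + t. Camera axes: x right, y down, z forward; pixel columns grow to the right and rows downward; lengths in m; the calibration is good to about 2 mm. A picture is of the moment at which its call begins: read the wrist's pose just before it. get_calibration takes no time and is no camera call; for the wrist camera it gives the pose at the moment of the call.
- hand_in(): hands the job in, once; it reports no verdict.
The state is a dict: "time_s": time; "q": joint angles; "qvel": joint speeds; "joint_torque": joint torques, N m; "eef_pos": TCP position; "tcp_rot": TCP orientation; "force": force on the tool from outside, world axes, zero at the start; "wrist_torque": the same for the moment, N m; "gripper_width": finger opening in m.
Only numpy, scipy, OpenCV 4.12 (cv2) and the standard library are available. Lean on these libraries where they do the work, as an engineer would, in place of code of your own. Each camera call takes 0.05 s, during which the arm holds its last target. There are 200 camera calls.

### The job

Load the brake-pad holder into the facing jig without gripping or lifting it: press the red tail of the spring clip down with one fingertip and keep it down while the other fingertip pushes the holder along the bed, beneath the raised nose, until it is fully home against the yellow stop. Then let the clip go so that its nose clamps the holder, and leave everything else on the bench where it is.

Things in the scene. Friction and masses are not known exactly. Their poses are not given: they have to be found in the camera images.
- jig: brake-pad facing jig, fixed: dark base 205 x 135 mm with a raised grey bed, top 20 mm above the bench, jig x -132 to +45 mm. Origin at bench height under the bed's middle line; x: way the holder is pushed, y: towards the clip's red tail, z up. Along the bed's sides low rails, 6 mm high, inner faces at y +-26.7 mm. Clip hinge along x at y +34 mm, 36 mm up, in two lugs (x -132, +48 mm) 46 mm high
- clip (a joint): angle of the spring clip, rad: 0 at rest, grows as the red tail is pressed down and the steel nose rises; 0.32 with the tail level, 0.38 at its end stop. The nose clears the holder from about 0.16 on; let go on the holder it rests at about 0.12. It springs back when let go: about 4 N on the tail starts it, 11 N holds it at 0.32
- clip_tail (a point): middle of the top of the clip's red tail, a plate 115 mm long (jig x -125 to -10 mm), 26 mm wide (jig y +50 to +76 mm when pressed). At rest it slopes up outwards, this point 35 mm above the bench; at 0.32 rad it is level, 25 mm above the bench: 5 mm above the bed, 9 mm below the holder's top. A fingertip can slide along it
- clip_nose (a point): lower edge of the clip's steel nose, 25 mm wide (jig x +15 to +40 mm), over the middle of the bed. At rest 10 mm above the bed, too low for the holder to pass
- holder_mid (a point): centre (half-way up) of the pad holder: loose aluminium block 70 mm long (x) x 50 mm (y) x 14 mm high, with two dark brake pads let into the rear of its top; x points to the end that goes in first. It lies on the bed between the rails, short of the nose; its rear end face is 35 mm behind this point. 140 g
- home (a point): fixed point of the jig where the holder's centre lies when fully home against the yellow stop (jig x +10, y 0, 27 mm above the bench); axes as the jig's. The stop is 11 mm high above the bed, its face 35 mm further along x
- socket: lockring socket, steel, 32 mm dia x 40 mm, standing; origin at the centre of its underside. Bystander
- lube: blue bottle, 36 mm dia x 95 mm, standing; origin at the centre of its underside. Bystander
- cassette: bicycle cassette, stacked steel sprockets, 118 mm dia x 38 mm, lying flat; origin at the centre of its underside. Bystander
- torque_wrench: torque wrench with black handle, 240 mm long, 36 mm high, lying along its x; origin near its middle, underneath. Bystander
- chain_whip: chain whip, flat red handle and dark bar, 280 mm long, 8 mm high, lying along its x; origin near its middle, underneath. Bystander
- hex_key: red three-armed hex key, arms 83 mm, 9 mm high, lying flat; origin at its centre, underneath. Bystander
- link_box: clear box of chain links with a blue card on top, 100 x 70 x 26 mm; origin at the centre of its underside. Bystander
Mind the look-alikes: they are no part of the job. There is more than one size of the part that bears holder_mid; the job needs the middle-sized.

How it is judged:
On the way, in this order (a step that is already met when the one before it is completed fails the run):
1. a fingertip holds the clip down (nose raised) while the holder is still outside (value of joint clip above 0.16 rad and contact force between the fingers and jig above 1 N and x of holder_mid in the frame of home below -0.028 m), for 0.1 s.
2. with the clip still held down, the holder is pushed home against the stop (value of joint clip above 0.16 rad and contact force between the fingers and jig above 1 N and x of holder_mid in the frame of home between -0.004 and 0.004 m), for 0.1 s.
At the end, for the whole second after the job is handed in: The holder lies flat on the bed within 4 mm of fully home against the stop, square to within 4 degrees, and the clip, let go, rests on it (joint between 0.06 and 0.16 rad) (x of holder_mid in the frame of home between -0.004 and 0.004 m and y of holder_mid in the frame of home between -0.005 and 0.005 m and z of holder_mid in the frame of home between -0.003 and 0.003 m and angle between the x axis of holder_mid and the x axis of jig, either way round below 0.07 rad and value of joint clip between 0.06 and 0.16 rad); the robot touches nothing.
It fails at once if the holder is lifted or tipped off the bed (more than 6 mm or 0.2 rad) (z of holder_mid in the frame of home above 0.006 m or angle between holder_mid's own z axis and vertical above 0.2 rad).
It fails at once if another thing on the bench is moved by more than 20 mm (distance of any of socket, lube, cassette, torque_wrench, chain_whip, hex_key, link_box from where it was at the start of the episode above 0.02 m).
It also fails if it takes over 35 s, if anything falls off the work surface, if the arm or the gripper's body presses on something with over 40 N, if the wrist force passes 120 N, or if a joint passes its speed limit or range.

## Working session

There is one attempt and no reset: what is moved stays moved. The work goes in short steps, Python scripts to look and compute and a tool call to move; the robot and the scene stay as the last step left them, time stands still between calls to the robot, and variables do not carry over. Pictures are saved under pics/ and viewed, about 8 in all and at most 12, crops included, and the job is handed in when it is done.

Besides the shell and the picture viewer there is one more tool, called as name(argument=value, ...) on one line, values as JSON. move_arm: Moves the arm, as the interface text tells. Its arguments: {"type":"object","properties":{"plan":{"type":"array"},"newtons":{"type":"number"}},"required":["plan"]}

```bash
mkdir -p pics; python3 - <<'E'
from plant import *
import cv2
for n in("scene","top"):
    cv2.imwrite(f"pics/{n}0.png",get_image(n)[:,:,::-1]); c=get_calibration(n); print(n,c)
print(get_obs())
E
```

```text
scene {'fx': 433.13766823730293, 'fy': 433.13766823730293, 'cx': 315.55132786834446, 'cy': 235.6021646793854, 'D': array([0.0169728, 0.       , 0.       , 0.       , 0.       ]), 'R': array([[-0.45662319,  0.88960833,  0.00960598],
       [ 0.73446978,  0.38304192, -0.56020803],
       [-0.50204523, -0.24874867, -0.82829626]]), 't': array([ 0.24466707, -0.36310084,  1.33515857])}
top {'fx': 577.7499962906611, 'fy': 577.7499962906611, 'cx': 314.18916948183926, 'cy': 239.33537250319154, 'D': array([-0.08129522,  0.        ,  0.        ,  0.        ,  0.        ]), 'R': array([[-0.01946011, -0.99980032,  0.00454224],
       [-0.99889713,  0.01924796, -0.04282577],
       [ 0.04272979, -0.00537063, -0.99907223]]), 't': array([0.01695515, 0.55012892, 1.25297301])}
{'time_s': 0.1, 'q': array([ 1.29399039e+00,  3.20231624e-01,  1.56556237e+00, -1.22503327e-05,
        1.25739265e+00, -1.99814213e-02]), 'qvel': array([ 0.00187005, -0.00126388, -0.00312645, -0.00047152, -0.00085885,
       -0.00055524]), 'joint_torque': array([ 1.14194700e-03, -4.13334060e+01, -2.32509470e+01,  7.29176542e-02,
        4.21536213e-02, -3.65254391e-05]), 'eef_pos': array([0.14591323, 0.55566459, 0.18650021]), 'tcp_rot': array([ 2.48686586e+00,  1.91809375e+00, -2.00128989e-03]), 'force': array([-0.10141151, -0.25243676,  0.26625965]), 'wrist_torque': array([ 0.00585607,  0.0304823 , -0.0370756 ]), 'gripper_width': 0.09117721097344116}
```

View pics/top0.png

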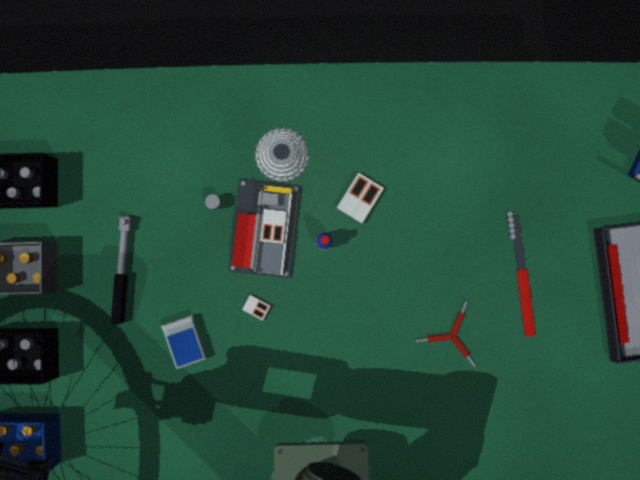

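View pics/scene0.png

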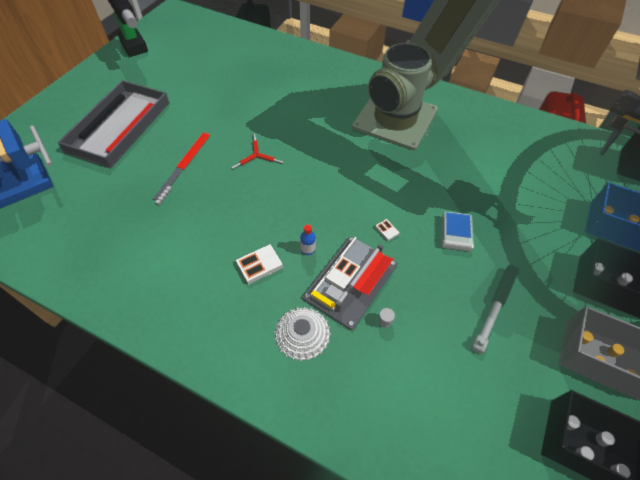

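The top view shows the jig at about (265,228) px with the yellow stop up (+x world), red tail to the left (+y), the holder in the bed near (272,227). Lube is close on the right at (325,240), the cassette is beyond the stop and the socket is at (212,201). I'll enlarge both views.

```bash
python3 - <<'E'
import cv2,numpy as np
a=cv2.imread("pics/top0.png")[170:286,195:345]; b=cv2.imread("pics/scene0.png")[225:335,295:405]
cv2.imwrite("pics/tc.png",cv2.resize(a,(750,580),interpolation=cv2.INTER_CUBIC))
cv2.imwrite("pics/sc.png",cv2.resize(b,(600,600),interpolation=cv2.INTER_CUBIC))
E
```

```text
(no output)
```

View pics/tc.png

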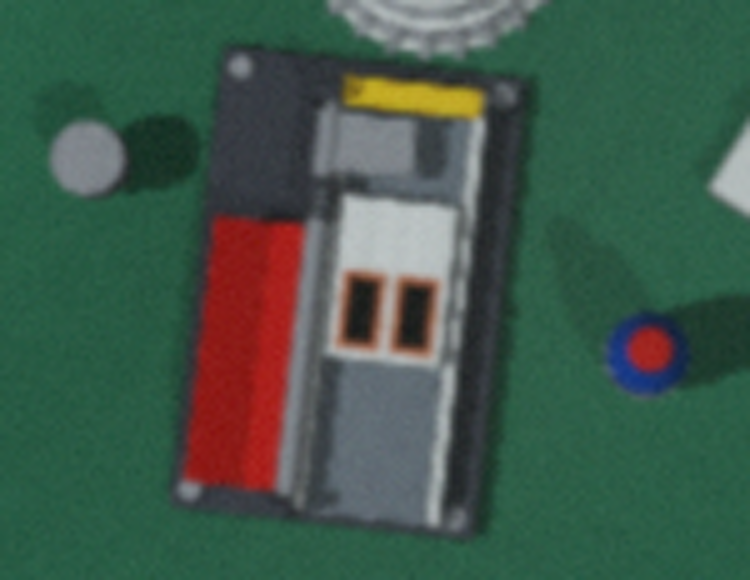

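View pics/sc.png

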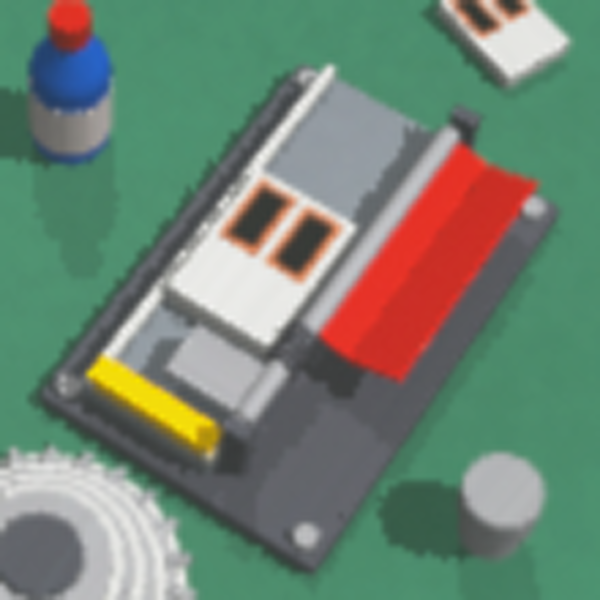

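Crop readings, top (5x): stop face edge (345,103)-(484,118), bed rear edge (330,512)-(435,525), rail inner edge (470,120)-(430,518), tail ends y≈220 and ≈486, holder top corners (342,195) (458,207) (440,365) (325,352). In the scene crop the tail corners are (320,335) (400,380) (465,145) (537,185), and the holder's front top corners are (165,290) (268,345).

```bash
cat >h.py <<'E'
import numpy as np,cv2
from plant import *
from scipy.optimize import least_squares
def unproj(n,px,z):
    c=get_calibration(n);K=np.array([[c["fx"],0,c["cx"]],[0,c["fy"],c["cy"]],[0,0,1.]])
    p=cv2.undistortPoints(np.array([[px]],float),K,c["D"])[0,0]
    R,t=np.array(c["R"]),np.array(c["t"]);d=R.T@np.r_[p,1];o=-R.T@t
    return (o+d*(z-o[2])/d[2])
def tojig(J,p):
    c,s=np.cos(J[2]),np.sin(J[2]);d=np.array(p[:2])-J[:2]
    return np.array([c*d[0]+s*d[1],-s*d[0]+c*d[1]])
def toworld(J,p):
    c,s=np.cos(J[2]),np.sin(J[2]);return np.array([J[0]+c*p[0]-s*p[1],J[1]+s*p[0]+c*p[1]])
E
python3 - <<'E'
from h import *
T=lambda p,z:unproj("top",(195+(p[0]+.5)/5-.5,170+(p[1]+.5)/5-.5),z)
S=lambda p,z:unproj("scene",(295+(p[0]+.5)/5.4545-.5,225+(p[1]+.5)/5.4545-.5),z)
C=[(T((345,103),.031),0,.045),(T((484,118),.031),0,.045),(T((330,512),.02),0,-.132),(T((435,525),.02),0,-.132),
(T((470,120),.026),1,-.0267),(T((430,518),.026),1,-.0267),
(T((212,215),.039),0,-.01),(T((303,225),.031),0,-.01),(T((185,482),.039),0,-.125),(T((275,490),.031),0,-.125),
(S((320,335),.031),0,-.01),(S((400,380),.039),0,-.01),(S((465,145),.031),0,-.125),(S((537,185),.039),0,-.125)]
f=lambda J:[tojig(J,p)[i]-v for p,i,v in C]
r=least_squares(f,[.42,.08,0],loss="soft_l1",f_scale=.002);J=r.x;print(J,np.round(np.array(f(J))*1e3,1))
np.save("J.npy",J)
for n,p,z in [("T",(342,195),.034),("T",(458,207),.034),("T",(440,365),.034),("T",(325,352),.034),("S",(165,290),.034),("S",(268,345),.034),("S",(355,228),.034),
 ("T",(212,215),.039),("T",(303,225),.031),("T",(185,482),.039),("S",(400,380),.039),("S",(320,335),.031),("S",(537,185),.039),
 ("T",(225,42),.01),("T",(532,75),.01),("T",(478,537),.01),("T",(175,508),.01)]:
    print(n,p,np.round(tojig(J,(T if n=="T" else S)(p,z))*1e3,1))
print("lube",unproj("top",(325,240),.095),tojig(J,unproj("top",(325,240),.095)),"socket",tojig(J,unproj("top",(212,201),.04)))
o=get_obs();R=cv2.Rodrigues(o["tcp_rot"])[0];print(R.round(3), np.arctan2(R[1,0],R[0,0]))
E
```

```text
[ 0.61015679  0.09116139 -0.12822859] [-0.3 -0.3 -0.  -0.6  1.  -1.  -0.5  0.  -0.6  0.  -0.7  2.1 -0.3  4.6]
T (342, 195) [ 4.5 25.1]
T (458, 207) [  4.8 -25.2]
T (440, 365) [-63.8 -25.1]
T (325, 352) [-63.6  24.8]
S (165, 290) [  9.7 -25.4]
S (268, 345) [ 6.8 23.4]
S (355, 228) [-60.8  24. ]
T (212, 215) [-10.5  79.3]
T (303, 225) [-10.   40.7]
T (185, 482) [-125.6   77.7]
S (400, 380) [-7.9 76.7]
S (320, 335) [-10.7  37.9]
S (537, 185) [-120.4   77.8]
T (225, 42) [68.3 86.4]
T (532, 75) [ 68.4 -49.8]
T (478, 537) [-136.   -48.6]
T (175, 508) [-138.    84.7]
lube [ 0.54500735 -0.01532982  0.095     ] [-0.05099674 -0.11394806] socket [0.00845953 0.13562545]
[[ 0.254  0.967 -0.   ]
 [ 0.967 -0.254 -0.002]
 [-0.002 -0.    -1.   ]] 1.3139756141403904
```

The jig fit is good to about 1 mm: origin (0.610, 0.091), yaw −0.128. The holder's rear face is at jig x ≈ −64 mm, so it has about 40 mm to travel. My plan:

- Set the fingers across jig y with about 48 mm opening, putting one finger at y≈63 (on the tail) and the other at y≈0 (behind the holder).
- Keep the tips at z≈25 mm.
- Start with the TCP at jig (−85, 31.5), which is world (0.530, 0.133).

move_arm(plan=[{"fingers": -0.066,"linear": [0.0256,-0.0282,0],"turn": 0.0257},{"fingers": -0.066,"linear": [0.0256,-0.0282,0],"turn": 0.0257},{"fingers": -0.066,"linear": [0.0256,-0.0282,0],"turn": 0.0257},{"fingers": -0.066,"linear": [0.0256,-0.0282,0],"turn": 0.0257},{"fingers": -0.066,"linear": [0.0256,-0.0282,0],"turn": 0.0257}])

```text
time_s: 0.6
eef_pos: [0.2747, 0.4137, 0.1869]
tcp_rot: [2.358, 2.076, -0.001]
force: [0.2, 0.3, 1.2]
gripper_width: 0.0538
```

move_arm(plan=[{"fingers": -0.066,"linear": [0.0256,-0.0282,0],"turn": 0},{"fingers": -0.066,"linear": [0.0256,-0.0282,0],"turn": 0},{"fingers": -0.066,"linear": [0.0256,-0.0282,0],"turn": 0},{"fingers": -0.066,"linear": [0.0256,-0.0282,0],"turn": 0},{"fingers": -0.066,"linear": [0.0256,-0.0282,0],"turn": 0}])

```text
time_s: 1.1
eef_pos: [0.4027, 0.2727, 0.187]
tcp_rot: [-2.359, -2.074, 0.001]
force: [1.2, 1.0, -0.2]
gripper_width: 0.0485
```

move_arm(plan=[{"fingers": -0.066,"linear": [0.0256,-0.0282,0],"turn": 0},{"fingers": -0.066,"linear": [0.0256,-0.0282,0],"turn": 0},{"fingers": -0.066,"linear": [0.0256,-0.0282,0],"turn": 0},{"fingers": -0.066,"linear": [0.0256,-0.0282,0],"turn": 0},{"fingers": -0.066,"linear": [0.0256,-0.0282,0],"turn": 0}])

```text
time_s: 1.6
eef_pos: [0.5306, 0.1318, 0.1869]
tcp_rot: [-2.359, -2.074, 0.001]
force: [0.5, 0.9, 0.4]
gripper_width: 0.0486
```

move_arm(plan=[{"fingers": -0.066,"linear": [0,0,-0.03],"turn": 0},{"fingers": -0.066,"linear": [0,0,-0.03],"turn": 0},{"fingers": -0.066,"linear": [0,0,-0.02],"turn": 0},{"fingers": -0.066,"linear": [0,0,0],"turn": 0},{"fingers": -0.066,"linear": [0,0,0],"turn": 0}])

```text
time_s: 2.1
eef_pos: [0.5301, 0.1332, 0.1074]
tcp_rot: [-2.359, -2.074, 0.0]
force: [0.6, 0.8, 0.8]
gripper_width: 0.0486
```

```bash
python3 - <<'E'
from h import *
J=np.load("J.npy");o=get_obs();R=cv2.Rodrigues(o["tcp_rot"])[0]
print(np.arctan2(R[1,0],R[0,0])-np.pi/2-J[2],tojig(J,o["eef_pos"]),o["force"])
cv2.imwrite("pics/w1.png",get_image("wrist")[:,:,::-1])
E
```

```text
-2.6859694977066084e-05 [-0.08474435  0.03144264] [0.64911303 0.82627319 0.83470741]
```

View pics/w1.png

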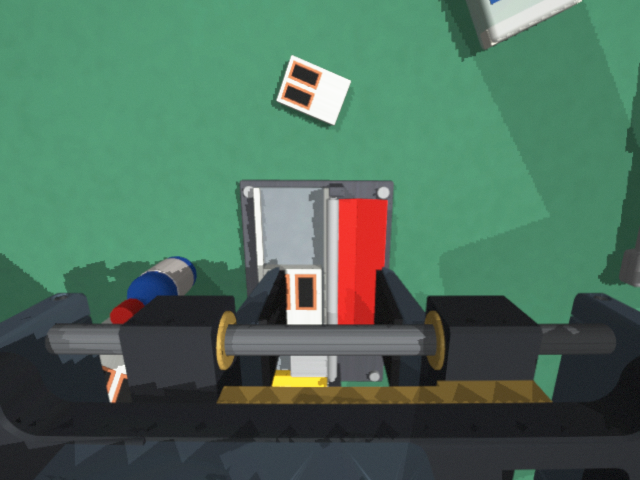

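The wrist view shows the holder's rear edge at row ≈268 (columns 287-322), the tail at columns 337-387 and the lube bottle clear to the left. I'll check these against the fit.

```bash
python3 - <<'E'
from h import *
J=np.load("J.npy")
for p,z in [((287,268),.034),((322,268),.034),((338,198),.031),((386,199),.039),((250,188),.02),((262,188),.026)]: print(p,tojig(J,unproj("wrist",p,z)).round(4))
E
```

```text
(287, 268) [-0.0647 -0.0046]
(322, 268) [-0.0647  0.0254]
(338, 198) [-0.1242  0.0388]
(386, 199) [-0.1245  0.0768]
(250, 188) [-0.1313 -0.0352]
(262, 188) [-0.1319 -0.0239]
```

The views agree to about 1 mm. Descending: the tail should be touched near z≈0.035.

move_arm(plan=[{"fingers": -0.066,"linear": [0,0,-0.03],"turn": 0},{"fingers": -0.066,"linear": [0,0,-0.025],"turn": 0},{"fingers": -0.066,"linear": [0,0,-0.013],"turn": 0},{"fingers": -0.066,"linear": [0,0,-0.006],"turn": 0},{"fingers": -0.066,"linear": [0,0,-0.004],"turn": 0}])

```text
time_s: 2.65
eef_pos: [0.531, 0.1335, 0.0301]
tcp_rot: [2.358, 2.074, 0.003]
force: [-0.5, 0.8, -0.3]
gripper_width: 0.0485
```

move_arm(plan=[{"fingers": -0.066,"linear": [0,0,-0.004],"turn": 0},{"fingers": -0.066,"linear": [0,0,0],"turn": 0},{"fingers": -0.066,"linear": [0,0,0],"turn": 0},{"fingers": -0.066,"linear": [0,0,0],"turn": 0}])

```text
time_s: 3.05
eef_pos: [0.5304, 0.1333, 0.0258]
tcp_rot: [2.359, 2.074, 0.002]
force: [-0.2, 0.3, -0.0]
gripper_width: 0.0483
```

No force yet, though the tail should be giving about 11 N. I'll look before doing anything else.

```bash
python3 - <<'E'
from h import *
print(get_obs())
b=get_image("scene")[:,:,::-1][215:335,290:450]; a=get_image("top")[:,:,::-1][170:290,195:355]
b=np.vstack([cv2.resize(x,(800,600),interpolation=cv2.INTER_CUBIC)[:,:] for x in (b,)])
cv2.imwrite("pics/s2.png",b)
E
```

```text
{'time_s': 3.05, 'q': array([ 2.25047134e-01,  4.28744397e-01,  1.85014181e+00,  7.34862892e-05,
        8.61575953e-01, -1.21757109e+00]), 'qvel': array([-0.0007843 ,  0.00225916,  0.00288586,  0.00306111, -0.00045508,
        0.00092396]), 'joint_torque': array([ 5.54198123e-03, -4.16592944e+01, -1.78635836e+01, -4.96921959e-03,
        8.30118475e-02, -2.23454049e-05]), 'eef_pos': array([0.53044483, 0.13325029, 0.02582131]), 'tcp_rot': array([2.35883540e+00, 2.07422848e+00, 1.60304554e-03]), 'force': array([-0.16002292,  0.29323009, -0.01140949]), 'wrist_torque': array([-0.0164424 ,  0.04320226,  0.01511493]), 'gripper_width': 0.04825396769539578}
```

View pics/s2.png

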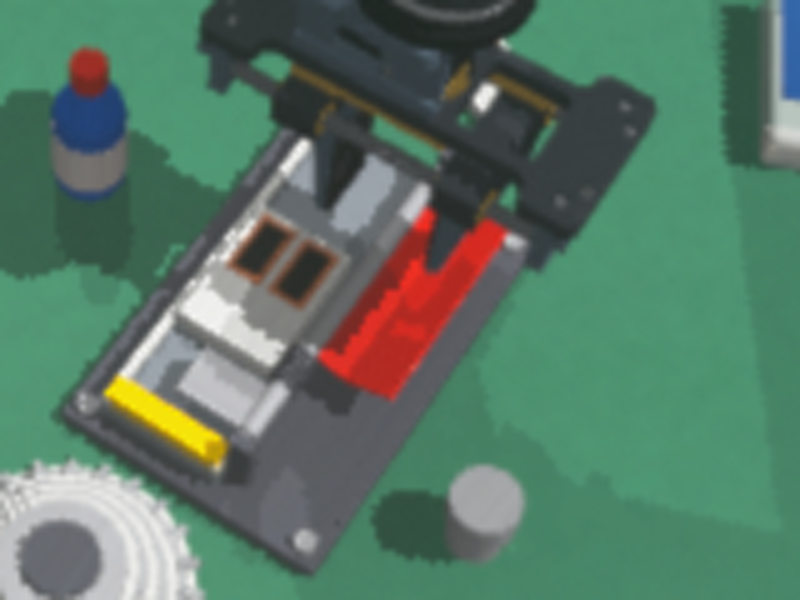

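```bash
python3 - <<'E'
from h import *
J=np.load("J.npy");o=get_obs();print("tcp jig",tojig(J,o["eef_pos"]))
for p in [(328,208),(437,272),(340,210)]:
  for z in (.0258,.035,.045): print(p,z,tojig(J,unproj("scene",(290+(p[0]+.5)/5-.5,215+(p[1]+.5)/5-.5),z)).round(4))
cv2.imwrite("pics/w2.png",cv2.resize(get_image("wrist")[:,:,::-1][170:400,200:430],(690,600),interpolation=cv2.INTER_CUBIC))
E
```

```text
tcp jig [-0.08460569  0.03145883]
(328, 208) 0.0258 [-0.083  -0.0009]
(328, 208) 0.035 [-0.0778  0.0014]
(328, 208) 0.045 [-0.0721  0.0039]
(437, 272) 0.0258 [-0.0823  0.0588]
(437, 272) 0.035 [-0.0771  0.0605]
(437, 272) 0.045 [-0.0714  0.0623]
(340, 210) 0.0258 [-0.0853  0.0043]
(340, 210) 0.035 [-0.0801  0.0066]
(340, 210) 0.045 [-0.0743  0.009 ]
```

View pics/w2.png

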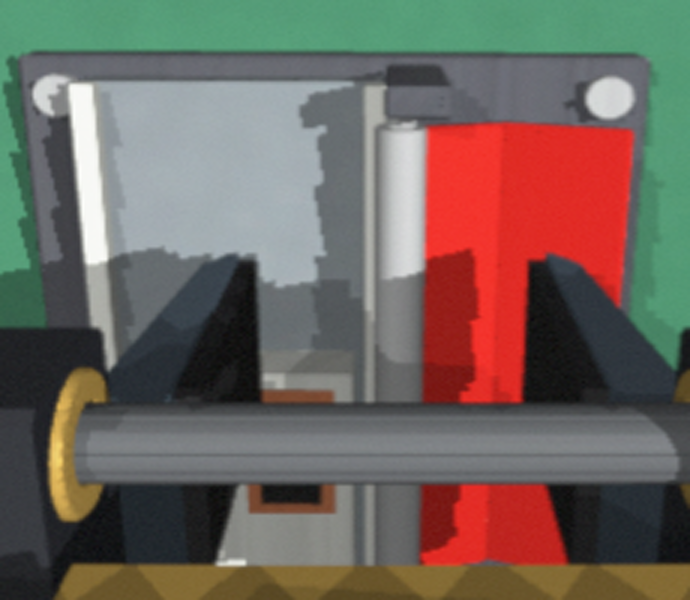

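```bash
python3 - <<'E'
from h import *
J=np.load("J.npy")
f=lambda p:(200+(p[0]+.5)/3-.5,170+(p[1]+.5)*230/600-.5)
for z in (.02,.026,.035,.045,.055,.065,.08): print(z,*[tojig(J,unproj("wrist",f(p),z)).round(4) for p in((258,260),(528,262),(238,256),(550,254))], *[unproj("top",(195+a/5,170+b/5),z)[:0] for a,b in()])
c=get_calibration("wrist");R=np.array(c["R"]);print("cam pos",-R.T@c["t"],R[2])
E
```

```text
0.02 [-0.0887  0.0035] [-0.0881  0.0612] [-0.0898 -0.0008] [-0.0902  0.0659]
0.026 [-0.0909  0.0043] [-0.0903  0.0604] [-0.0919  0.0002] [-0.0923  0.0649]
0.035 [-0.0941  0.0056] [-0.0935  0.0591] [-0.0951  0.0017] [-0.0955  0.0634]
0.045 [-0.0977  0.007 ] [-0.0972  0.0576] [-0.0986  0.0033] [-0.099   0.0617]
0.055 [-0.1013  0.0084] [-0.1008  0.0562] [-0.1021  0.0049] [-0.1025  0.06  ]
0.065 [-0.1049  0.0098] [-0.1044  0.0547] [-0.1057  0.0065] [-0.106   0.0583]
0.08 [-0.1102  0.0119] [-0.1098  0.0526] [-0.111   0.0089] [-0.1113  0.0558]
cam pos [0.45408497 0.14342815 0.22289687] [ 0.27136602 -0.03434248 -0.96186334]
```

Wrist and scene views both put the fingertips near z≈0.05, not at the reported 0.026: the 48.3 mm gap fits the wrist view only at z≈0.053, and the scene view gives x=−0.069 at about 0.05. The tail is untouched too, so the reported z doesn't match the real tip height. I'll go down in small steps and watch the force.

move_arm(plan=[{"fingers": -0.066,"linear": [0,0,-0.0015],"turn": 0},{"fingers": -0.066,"linear": [0,0,-0.0015],"turn": 0},{"fingers": -0.066,"linear": [0,0,0],"turn": 0}])

```text
time_s: 3.5
eef_pos: [0.5298, 0.1331, 0.022]
tcp_rot: [-2.359, -2.074, 0.001]
force: [-0.2, -0.4, 0.1]
gripper_width: 0.0492
```

move_arm(plan=[{"fingers": -0.066,"linear": [0,0,-0.0015],"turn": 0},{"fingers": -0.066,"linear": [0,0,-0.0015],"turn": 0},{"fingers": -0.066,"linear": [0,0,0],"turn": 0}])

```text
time_s: 3.8
eef_pos: [0.5298, 0.1331, 0.019]
tcp_rot: [-2.359, -2.074, 0.001]
force: [-0.0, -0.2, 0.5]
gripper_width: 0.0486
```

move_arm(plan=[{"fingers": -0.066,"linear": [0,0,-0.0015],"turn": 0},{"fingers": -0.066,"linear": [0,0,-0.0015],"turn": 0},{"fingers": -0.066,"linear": [0,0,0],"turn": 0}])

```text
time_s: 4.1
eef_pos: [0.5299, 0.1331, 0.0161]
tcp_rot: [-2.359, -2.074, 0.001]
force: [0.5, -0.9, -0.1]
gripper_width: 0.0479
```

The reported z is now below the bed top with no contact, which confirms the z offset. I'll keep going down by force.

move_arm(plan=[{"fingers": -0.066,"linear": [0,0,-0.0015],"turn": 0},{"fingers": -0.066,"linear": [0,0,-0.0015],"turn": 0},{"fingers": -0.066,"linear": [0,0,0],"turn": 0}])

```text
time_s: 4.4
eef_pos: [0.5299, 0.1331, 0.013]
tcp_rot: [-2.359, -2.074, 0.001]
force: [0.4, -0.4, -0.6]
gripper_width: 0.0486
```

move_arm(plan=[{"fingers": -0.066,"linear": [0,0,-0.0015],"turn": 0},{"fingers": -0.066,"linear": [0,0,-0.0015],"turn": 0},{"fingers": -0.066,"linear": [0,0,0],"turn": 0}])

```text
time_s: 4.7
eef_pos: [0.5298, 0.1331, 0.01]
tcp_rot: [-2.359, -2.074, 0.001]
force: [-1.0, 0.3, -1.4]
gripper_width: 0.0487
```

move_arm(plan=[{"fingers": -0.066,"linear": [0,0,-0.0015],"turn": 0},{"fingers": -0.066,"linear": [0,0,-0.0015],"turn": 0},{"fingers": -0.066,"linear": [0,0,0],"turn": 0}])

```text
time_s: 5.0
eef_pos: [0.5302, 0.1332, 0.0074]
tcp_rot: [2.359, 2.074, 0.001]
force: [-0.4, -0.6, 2.1]
gripper_width: 0.0488
```

```bash
python3 - <<'E'
from h import *
print(get_obs()["force"],get_obs()["wrist_torque"])
b=get_image("scene")[:,:,::-1][235:315,320:420]
cv2.imwrite("pics/s3.png",cv2.resize(b,(750,600),interpolation=cv2.INTER_CUBIC))
E
```

```text
[-0.3752967  -0.63459196  2.08664989] [0.01195233 0.02998636 0.01629945]
```

View pics/s3.png

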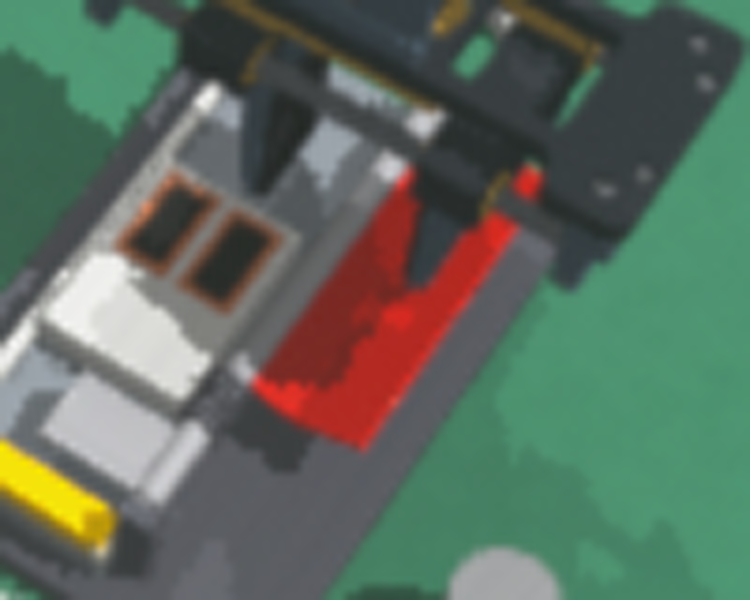

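The tail finger has just made contact (2.1 N at reported z 0.0075, where the real height is about 0.036). That makes the offset ≈ +0.028 m, so level tail (real ≈0.025) should be at reported ≈ −0.003 with about 11 N. Pressing on.

move_arm(plan=[{"fingers": -0.066,"linear": [0,0,-0.002],"turn": 0},{"fingers": -0.066,"linear": [0,0,-0.002],"turn": 0},{"fingers": -0.066,"linear": [0,0,0],"turn": 0}])

```text
time_s: 5.35
eef_pos: [0.5302, 0.1329, 0.0037]
tcp_rot: [2.359, 2.074, 0.0]
force: [-1.7, -1.8, 8.0]
gripper_width: 0.0486
```

move_arm(plan=[{"fingers": -0.066,"linear": [0,0,-0.002],"turn": 0},{"fingers": -0.066,"linear": [0,0,-0.002],"turn": 0},{"fingers": -0.066,"linear": [0,0,0],"turn": 0}])

```text
time_s: 5.65
eef_pos: [0.5301, 0.132, 0.0003]
tcp_rot: [2.357, 2.074, -0.001]
force: [-2.8, -4.2, 11.1]
gripper_width: 0.0483
```

move_arm(plan=[{"fingers": -0.066,"linear": [0,0,-0.002],"turn": 0},{"fingers": -0.066,"linear": [0,0,0],"turn": 0},{"fingers": -0.066,"linear": [0,0,0],"turn": 0}])

```text
time_s: 5.95
eef_pos: [0.53, 0.1316, -0.0012]
tcp_rot: [2.357, 2.074, -0.002]
force: [-3.9, -6.7, 14.4]
gripper_width: 0.048
```

```bash
python3 - <<'E'
from h import *
J=np.load("J.npy");o=get_obs();print(o["force"],o["eef_pos"],tojig(J,o["eef_pos"]))
b=get_image("scene")[:,:,::-1][235:315,320:420]
cv2.imwrite("pics/s4.png",cv2.resize(b,(750,600),interpolation=cv2.INTER_CUBIC))
E
```

```text
[-3.90773607 -6.6688443  14.3531148 ] [ 0.53004775  0.13157317 -0.00115308] [-0.0846191   0.02983586]
```

View pics/s4.png

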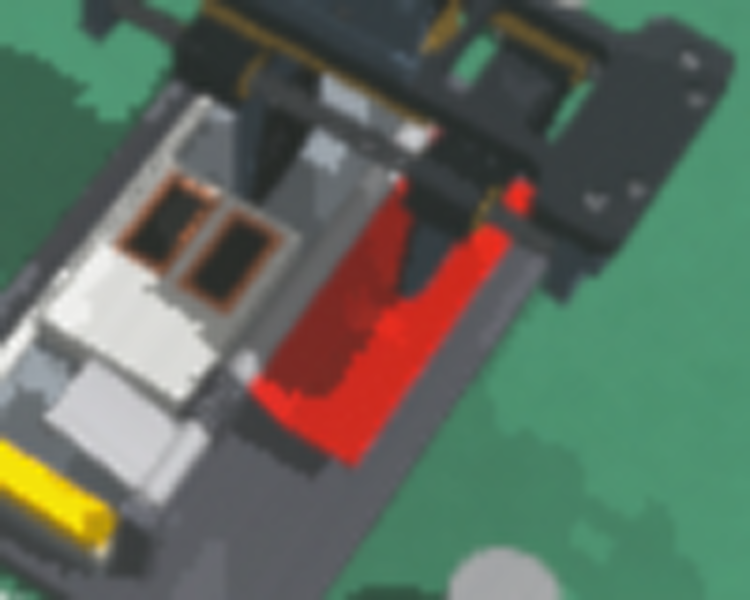

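The tail is pressed nearly level (14 N) and the nose is visibly raised. Finger B is down behind the holder. Now pushing along jig +x, world direction (0.992, −0.128).

move_arm(plan=[{"fingers": -0.066,"linear": [0.006,-0.0008,0],"turn": 0},{"fingers": -0.066,"linear": [0.006,-0.0008,0],"turn": 0},{"fingers": -0.066,"linear": [0.006,-0.0008,0],"turn": 0}])

```text
time_s: 6.3
eef_pos: [0.5436, 0.1306, -0.0022]
tcp_rot: [-2.355, -2.07, 0.011]
force: [-11.7, 0.7, 14.8]
gripper_width: 0.0484
```

move_arm(plan=[{"fingers": -0.066,"linear": [0.006,-0.0008,0],"turn": 0},{"fingers": -0.066,"linear": [0.006,-0.0008,0],"turn": 0},{"fingers": -0.066,"linear": [0,0,0],"turn": 0}])

```text
time_s: 6.6
eef_pos: [0.5572, 0.1292, -0.002]
tcp_rot: [-2.356, -2.072, 0.007]
force: [-7.9, 0.4, 12.7]
gripper_width: 0.0485
```

```bash
python3 - <<'E'
from h import *
J=np.load("J.npy");o=get_obs();print(o["force"],o["eef_pos"],tojig(J,o["eef_pos"]))
b=get_image("scene")[:,:,::-1][235:315,320:420]
cv2.imwrite("pics/s5.png",cv2.resize(b,(750,600),interpolation=cv2.INTER_CUBIC))
E
```

```text
[-7.91268278  0.42457043 12.72182619] [ 0.55723921  0.12920874 -0.00204111] [-0.05734853  0.03096802]
```

View pics/s5.png

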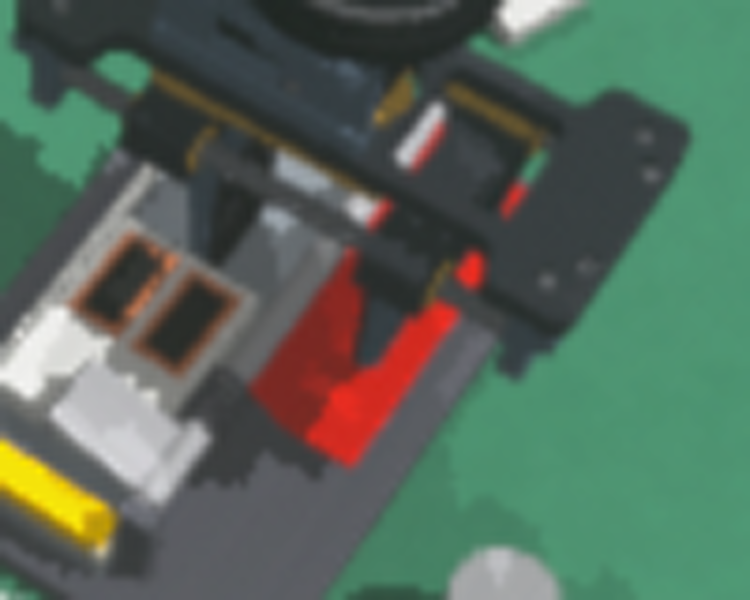

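The holder is sliding under the nose. TCP is at jig x −0.057 and home should be near −0.041, so about 16 mm remains.

move_arm(plan=[{"fingers": -0.066,"linear": [0.004,-0.0005,0],"turn": 0},{"fingers": -0.066,"linear": [0.004,-0.0005,0],"turn": 0},{"fingers": -0.066,"linear": [0.004,-0.0005,0],"turn": 0},{"fingers": -0.066,"linear": [0,0,0],"turn": 0}])

```text
time_s: 7.05
eef_pos: [0.5688, 0.1278, -0.0021]
tcp_rot: [-2.356, -2.072, 0.008]
force: [-9.9, 0.9, 13.1]
gripper_width: 0.0485
```

move_arm(plan=[{"fingers": -0.066,"linear": [0.002,-0.0003,0],"turn": 0},{"fingers": -0.066,"linear": [0,0,0],"turn": 0}])

```text
time_s: 7.25
eef_pos: [0.57, 0.1275, -0.0021]
tcp_rot: [-2.355, -2.071, 0.009]
force: [-10.1, 0.8, 14.1]
gripper_width: 0.0482
```

move_arm(plan=[{"fingers": -0.066,"linear": [0.002,-0.0003,0],"turn": 0},{"fingers": -0.066,"linear": [0,0,0],"turn": 0}])

```text
time_s: 7.45
eef_pos: [0.5706, 0.1274, -0.0022]
tcp_rot: [-2.355, -2.069, 0.012]
force: [-12.9, 0.5, 15.0]
gripper_width: 0.0489
```

move_arm(plan=[{"fingers": -0.066,"linear": [0.002,-0.0003,0],"turn": 0},{"fingers": -0.066,"linear": [0,0,0],"turn": 0},{"fingers": -0.066,"linear": [0,0,0],"turn": 0}])

```text
time_s: 7.75
eef_pos: [0.5707, 0.1273, -0.0022]
tcp_rot: [-2.353, -2.066, 0.016]
force: [-16.1, 2.9, 18.1]
gripper_width: 0.0481
```

move_arm(plan=[{"fingers": -0.066,"linear": [0.002,-0.0003,0],"turn": 0},{"fingers": -0.066,"linear": [0,0,0],"turn": 0},{"fingers": -0.066,"linear": [0,0,0],"turn": 0}])

```text
time_s: 8.05
eef_pos: [0.5707, 0.1272, -0.0023]
tcp_rot: [-2.352, -2.064, 0.021]
force: [-18.7, 4.3, 21.5]
gripper_width: 0.0485
```

The tool is firmly stopped at x=0.5707 with the push force rising. I'll check whether that is the stop.

```bash
python3 - <<'E'
from h import *
J=np.load("J.npy");o=get_obs();print(o["force"],tojig(J,o["eef_pos"]))
a=get_image("top")[:,:,::-1][175:245,225:305];b=get_image("scene")[:,:,::-1][245:315,305:385]
f=lambda x:cv2.resize(x,(400,350),interpolation=cv2.INTER_CUBIC)
cv2.imwrite("pics/c6.png",np.hstack([f(a),f(b)]))
E
```

```text
[-18.71360057   4.27250063  21.54021868] [-0.04378141  0.03073725]
```

View pics/c6.png

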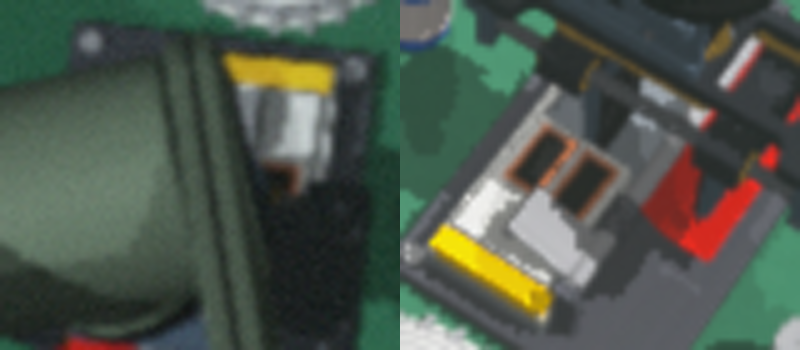

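```bash
python3 - <<'E'
from h import *
J=np.load("J.npy")
t=lambda n,p:tojig(J,unproj(n,p,.034))*1e3
print("rear corner", t("scene",(360.1,266.8)),"->",t("scene",(350.6,279.4)))
print("pad front", t("top",(283,225.4)),t("top",(285,207.6)))
E
```

```text
rear corner [-60.43226621  25.39403346] -> [-20.04478086  24.77171344]
pad front [-26.87064692 -21.8092146 ] [ 11.81823227 -21.82031085]
```

Measured holder travel is 40.4 mm (scene) and 38.7 mm (top) against the 40 mm needed, and the hard stall agrees, so it is home. Next I back the finger off, then lift straight up.

move_arm(plan=[{"fingers": -0.066,"linear": [-0.005,0.0006,0],"turn": 0},{"fingers": -0.066,"linear": [-0.005,0.0006,0],"turn": 0},{"fingers": -0.066,"linear": [-0.003,0.0004,0],"turn": 0},{"fingers": -0.066,"linear": [0,0,0],"turn": 0}])

```text
time_s: 8.55
eef_pos: [0.5711, 0.1283, -0.0001]
tcp_rot: [2.356, 2.071, 0.012]
force: [3.1, -1.4, 10.7]
gripper_width: 0.0486
```

move_arm(plan=[{"fingers": -0.066,"linear": [-0.004,0.0005,0],"turn": 0},{"fingers": -0.066,"linear": [-0.004,0.0005,0],"turn": 0},{"fingers": -0.066,"linear": [0,0,0],"turn": 0}])

```text
time_s: 8.85
eef_pos: [0.5647, 0.1299, 0.0002]
tcp_rot: [2.355, 2.069, 0.017]
force: [4.5, -0.4, 10.1]
gripper_width: 0.0487
```

Backed off about 6 mm. Now straight up.

move_arm(plan=[{"fingers": -0.066,"linear": [0,0,0.004],"turn": 0},{"fingers": -0.066,"linear": [0,0,0.006],"turn": 0},{"fingers": -0.066,"linear": [0,0,0.01],"turn": 0},{"fingers": -0.066,"linear": [0,0,0.02],"turn": 0},{"fingers": -0.066,"linear": [0,0,0.03],"turn": 0}])

```text
time_s: 9.35
eef_pos: [0.5568, 0.1286, 0.0662]
tcp_rot: [-2.357, -2.073, 0.008]
force: [0.6, 0.4, 0.3]
gripper_width: 0.0487
```

move_arm(plan=[{"fingers": -0.066,"linear": [0,0,0.04],"turn": 0},{"fingers": -0.066,"linear": [0,0,0.04],"turn": 0},{"fingers": -0.066,"linear": [-0.03,0.03,0],"turn": 0},{"fingers": -0.066,"linear": [-0.03,0.03,0],"turn": 0},{"fingers": -0.066,"linear": [-0.03,0.03,0],"turn": 0}])

```text
time_s: 9.85
eef_pos: [0.4675, 0.2194, 0.1474]
tcp_rot: [-2.36, -2.073, 0.001]
force: [-0.3, 0.8, -0.6]
gripper_width: 0.0489
```

move_arm(plan=[{"fingers": -0.066,"linear": [-0.03,0.03,0],"turn": 0},{"fingers": -0.066,"linear": [-0.03,0.03,0],"turn": 0},{"fingers": -0.066,"linear": [-0.03,0.03,0],"turn": 0},{"fingers": -0.066,"linear": [-0.03,0.03,0],"turn": 0},{"fingers": -0.066,"linear": [0,0,0],"turn": 0}])

```text
time_s: 10.35
eef_pos: [0.3454, 0.3412, 0.1472]
tcp_rot: [-2.352, -2.08, 0.003]
force: [0.1, -0.4, 0.5]
gripper_width: 0.0481
```

```bash
python3 - <<'E'
from h import *
o=get_obs();print(o["eef_pos"],o["force"])
a=get_image("top")[:,:,::-1];b=get_image("scene")[:,:,::-1]
cv2.imwrite("pics/topF.png",a);cv2.imwrite("pics/sceneF.png",b)
f=lambda x:cv2.resize(x,(400,500),interpolation=cv2.INTER_CUBIC)
cv2.imwrite("pics/c7.png",np.hstack([f(a[175:275,225:305]),f(b[230:330,310:390])]))
E
```

```text
[0.34535364 0.34117789 0.1471667 ] [ 0.07048174 -0.4428789   0.53193699]
```

View pics/c7.png

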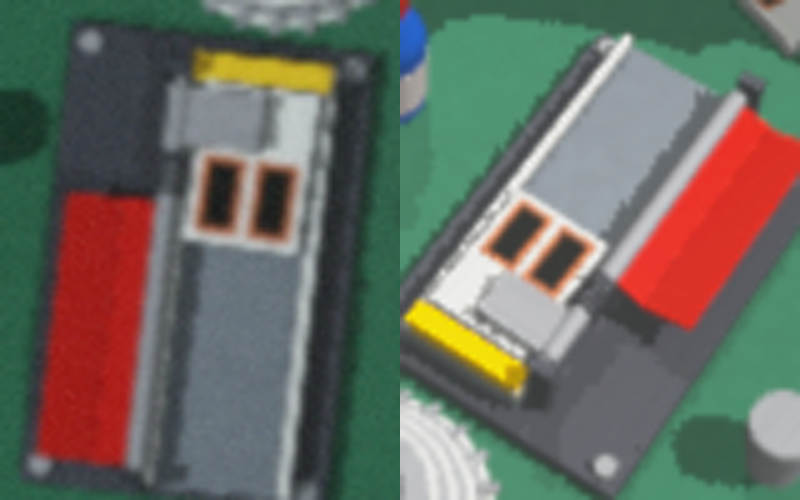

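The holder sits against the yellow stop with the nose resting on it. Its rear corners are at (183,241) and (296,254) in the left crop. One last numeric check.

```bash
python3 - <<'E'
from h import *
J=np.load("J.npy")
q=[tojig(J,unproj("top",(225+(x+.5)/5-.5,175+(y+.5)/5-.5),.034)) for x,y in((183,241),(296,254))]
print(q,"x err mm",(np.mean(q,0)[0]+.025)*1e3,"yaw",np.arctan2(q[1][0]-q[0][0],q[0][1]-q[1][1]))
a,b=[cv2.imread(f"pics/{n}.png").astype(int) for n in("top0","topF")]
for n,(x,y) in dict(socket=(212,201),lube=(325,240),cass=(282,154),wrench=(122,265),whip=(522,275),hex=(452,337),box=(184,341)).items():
    g=b[y-22:y+22,x-22:x+22].astype(np.uint8); h=a[y-32:y+32,x-32:x+32].astype(np.uint8)
    m=cv2.matchTemplate(h,g,cv2.TM_CCOEFF_NORMED);print(n,np.array(cv2.minMaxLoc(m)[3])-10,round(m.max(),2))
E
```

```text
[array([-0.0263937 ,  0.02550953]), array([-0.02668349, -0.02352165])] x err mm -1.538594247816473 yaw -0.005910196259394098
socket [0 0] 0.99
lube [0 0] 0.92
cass [0 0] 1.0
wrench [0 0] 0.97
whip [0 0] 0.99
hex [0 0] 0.82
box [0 0] 0.83
```

```bash
python3 -c "from plant import *;print(hand_in())"
```

```text
the job is handed in; nothing more can be done
None
```

The holder is loaded and handed in at about 10 s of the 35 s allowed. I pressed the red tail down with one fingertip, with 11–21 N vertical force on the tool. The other fingertip pushed the holder about 40 mm along the bed until it stalled against the yellow stop. I then backed off, let the clip go and moved the arm clear.

**Last checks (top camera):**
- **Position:** the holder's rear face is about 1.5 mm short of home, inside the 4 mm limit and close to the measuring error of about 1 mm. It is square to 0.006 rad.
- **Clip:** the nose rests on the holder by eye. I judged the clip angle from the pictures only and did not measure it.
- **Bystanders:** image matching shows no shift for any of the seven. The match was weaker for the hex key and the link box (0.82–0.83), probably because the arm's shadow moved.
- **Contact:** the force on the tool reads about 0.

**One disagreement:** the real fingertips were about 25–28 mm higher than the reported TCP height, at the half-open gripper setting I used. Two camera views showed this, and so did the height at which the tail was first touched. I therefore used force and pictures for the descent, not the reported z.

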